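# Reset the shared desk: everything back to its own holder

### The arm

A 6-joint arm with a two-finger parallel gripper is mounted at the origin on the work surface. World frame = base frame: x ahead of the robot, y to its left, z up, the work surface at z = 0. Lengths are in m, angles in degrees, forces in N, time in s.
With the tool pointing down it reaches from about 0.3 to 0.75 m from the base axis. Payload 8.5 kg.
Tool frame: the origin (TCP) lies at the very end of the fingers, on their centre line; the grasp point (between the pads) lies 19 mm behind it; x points along the fingers, y is the direction in which the jaws open and shut, and the axes are right-handed (so a half turn about x gives the same grasp; the last joint's range is limited). The gripper opens to 85 mm and grips with 20 to 120 N. Pads are 22 mm wide; open, the fingers measure 114 mm over their backs; the gripper's body (76 mm by 85 mm) begins 54 mm behind the grasp point. The pads swing forward as they close: fully open they stand 13 mm farther back than shut.
Start: joints at [56.075, 21.807, 74.336, -0, 83.858, -12.336], TCP at [0.202, 0.511, 0.194] pointing down, gripper open.
Joint ranges: [-178.18, 178.18], [-50.72, 133.34], [12.68, 142.11], [-81.47, 261.47], [9.98, 163.14], [-165.26, 165.26]. Speed limits (degrees/s): [136.94, 136.94, 180, 180, 180, 180].

### API

Orientations are given as a 3x3 rotation matrix whose columns are the frame's x, y, z axes.
In Python, from rig import env, cams, models gives the robot as it stands.
- The arm moves only by the shell command python3 -m crank 'ROWS' [OPENING] [FORCE]. ROWS is JSON, one flat list of numbers, 6 for each row, row after row: the shift along the tool's x, y, z in mm, then the turn, a rotation vector about the tool's x, y, z in rad. In form: [x, y, z, wx, wy, wz, x, y, z, wx, wy, wz, ...]. A call has 1 to 10 rows; each row is the pose to reach, as a shift and turn from the pose measured when the call began, along the tool's axes at that moment; what a row does not reach only later rows make up. A row lasts 1/12 s, in which the tool goes at most 41.7 mm and 7.16 degrees, less where a joint would pass 70% of its speed; a pose out of reach is approached as far as the arm can. A call with a gripper value outside its range is refused whole. OPENING is the opening, from 0 (shut) to 1 (fully open), set as the call begins (- or left out, the last holds). The fingers move at their own pace and stop on an object; FORCE is the grip in N (left out, the last holds). Time passes only in rows, so rows that repeat a pose let the fingers close. It gives the time, the measured TCP pose, the force and the opening at its end, in the units of the state.
- env.observe(): the state, without advancing time (a new reading comes with each control period).
- cams.get_image(name): name is "scene" or "top" or "wrist"; returns a dict with "color" (420x560x3 uint8, red, green, blue), "depth" (420x560 float32, m along the optical axis (not along the pixel's ray), 0 where there is no reading), "fx", "fy", "cx", "cy" (pixels), "world_from_camera" (4x4, takes a point from camera to world coordinates). Camera axes: x right, y up, looking along -z (the intrinsics and any distortion apply to the point x, -y, -z); pixel columns grow to the right and rows downward; lengths in m; the calibration is good to about 2 mm. The wrist camera is an equidistant fisheye: a pixel r from the principal point sees the ray r / f radians off the axis. A picture is of the moment at which its call begins.
- env.close_job(): hands the job in, once; it reports no verdict.
Trained networks look in the newest picture that a camera, given by its name, has taken for a name from the list of things; names that differ only in an ending like _2 or _b are one class to them, and where a whole thing is asked for, a point or a joint stands for the part that bears it (a point fixed in the world has none). Each returns a list of dicts, best first, with "p" (0 to 1); they miss things now and then, are a little off and sometimes report something else, mostly with a low value. They report only what shows in the picture. A call takes as long as a camera call. They do not tell look-alikes from the thing itself.
- models.boxes_of(camera, query): "location" ([x, y, z] in m, in the coordinates of the camera as it stood for that picture, good to about 4 mm: the middle of the surface that is visible of it).
- models.landmark_of(camera, query): "location" ([x, y, z] in m, in the coordinates of the camera as it stood for that picture, good to about 4 mm: a listed point, or the origin of a listed thing).
The state is a dict: "time_s": time; "q": joint angles; "qvel": joint speeds; "joint_efforts": joint torques, N m; "position": TCP position; "tool_rot": TCP orientation; "ft_force": force on the tool from outside, world axes, zero at the start; "wrist_torque": the same for the moment, N m; "grip_width": finger opening in m.
Only numpy, scipy, OpenCV 4.12 (cv2) and the standard library are available. Lean on these libraries where they do the work, as an engineer would, in place of code of your own. Each camera call takes 0.05 s, during which the arm holds its last target. There are 200 camera calls.

### The job

Reset this shared desk for the next person: put the red stapler in the long brass tray, the yellow note block in the white memo tray, the espresso cup upright in the middle of the cork coaster, and the mouse on the outline drawn on its charging pad. Lay each one flat and straight along its holder (either way round will do; the cup's handle may point anywhere), and set things down rather than drop them. Leave the plant and the pen cup where they are.

Things in the scene. Friction and masses are not known exactly. Their poses are not given: they have to be found in the camera images.
- stapler: Red and black desk stapler lying the right way up, loose, about 0.2 kg: 130 long (its x axis), 36 wide over the black base plate (its y axis), 53 high. The red cover, to be gripped across y, is 26 wide and spans heights 28 to 52; the base plate reaches up to 8. Origin: centre of the underside; z up.
- notes: Solid block of yellow sticky notes, loose, about 0.12 kg: 76 long (x axis) by 51 wide (y axis, grip across it), 40 high. Origin: centre of the underside; z up.
- cup: Empty white espresso cup standing upright, loose, about 0.14 kg: 58 high, outer diameter 54 at the foot, 61 at height 10 and 62 at the rim (its wall is upright in between, 3.5 thick), with a handle on its +y side reaching 50 from the axis. Grip it across its x axis, clear of the handle. Origin: centre of the underside, on the axis; z up.
- mouse: Light grey computer mouse with a black wheel, loose, about 0.1 kg: 104 long (x axis, wheel towards +x), 58 wide (y axis, grip across it; the sides are upright between heights 11 and 19 and rounded above and below), 36 high. Origin: centre of the underside; z up.
- stapler_tray: Holder of the stapler: long shallow brass tray lined with grey felt, fixed to the desk. Outside 170 (x axis) by 66 (y axis), 14 high; inside 160 by 56, its floor at height 5. Origin: centre of the underside, on the desk.
- memo_tray: Holder of the note block: white shallow tray, fixed to the desk. Outside 110 (x axis) by 84 (y axis), 14 high; inside 100 by 74, its floor at height 5. Origin: centre of the underside, on the desk.
- coaster: Holder of the cup: flat round light cork coaster, fixed to the desk, 92 across, its top at height 6. Origin: centre of the underside, on the desk.
- charging_pad: Holder of the mouse: flat dark grey charging pad with a white outline of the mouse (108 by 62) drawn on it, fixed to the desk. 128 (x axis) by 84 (y axis), its top at height 7; a small black plug at its -x end sticks out 7. The outline is centred on the pad and lies along x. Origin: centre of the underside, on the desk.
- plant: Bystander: small plant with yellow blossom in a terracotta pot, 86 across, about 190 high over all, loose beside the work, on the left. Origin: centre of the underside.
- pen_cup: Bystander: dark round pen cup with pens, 78 across, about 170 high over all, loose beside the work, on the right. Origin: centre of the underside.
Mind the look-alikes: they are no part of the job. There is more than one size of the stapler; the job needs the largest.

How it is judged (in metres and radians):
At the end, for the whole second after the job is handed in: All rest level, touching the holder's floor or top: stapler within 18 mm along, 14 across, 15 deg of its tray's middle and length; notes 15 mm each way, 20 deg; cup upright within 15 mm of the coaster's centre; mouse on its outline within 15 mm along, 12 across, 15 deg. Either way round is right (x of stapler in the frame of stapler_tray between -0.018 and 0.018 m and y of stapler in the frame of stapler_tray between -0.014 and 0.014 m and z of stapler in the frame of stapler_tray between 0.002 and 0.008 m and angle between each of stapler, notes, cup, mouse's own z axis and vertical below 0.1 rad and linear speed of each of stapler, notes, cup, mouse below 0.02 m/s and angular speed of each of stapler, notes, cup, mouse below 0.2 rad/s and angle between the x axis of stapler and the x axis of stapler_tray, either way round below 0.26 rad and x of notes in the frame of memo_tray between -0.015 and 0.015 m and y of notes in the frame of memo_tray between -0.015 and 0.015 m and z of notes in the frame of memo_tray between 0.002 and 0.008 m and angle between the x axis of notes and the x axis of memo_tray, either way round below 0.35 rad and horizontal distance between cup and coaster below 0.015 m and z of cup in the frame of coaster between 0.003 and 0.009 m and x of mouse in the frame of charging_pad between -0.015 and 0.015 m and y of mouse in the frame of charging_pad between -0.012 and 0.012 m and z of mouse in the frame of charging_pad between 0.004 and 0.01 m and angle between the x axis of mouse and the x axis of charging_pad, either way round below 0.26 rad).
It fails at once if one of the four things is dropped (falls free of the fingers by some 2 cm or more) ((linear speed of stapler above 0.65 m/s and contact force between stapler and the fingers below 0.02 N) or (linear speed of notes above 0.65 m/s and contact force between notes and the fingers below 0.02 N) or (linear speed of cup above 0.65 m/s and contact force between cup and the fingers below 0.02 N) or (linear speed of mouse above 0.65 m/s and contact force between mouse and the fingers below 0.02 N)).
It fails at once if the plant is moved by more than 3 cm or tipped (distance of plant from where it was at the start of the episode above 0.03 m or angle between plant's own z axis and vertical above 0.35 rad).
It fails at once if the pen cup is moved by more than 3 cm or tipped (distance of pen_cup from where it was at the start of the episode above 0.03 m or angle between pen_cup's own z axis and vertical above 0.35 rad).
It also fails if it takes over 106 s, if anything falls off the work surface, if the arm or the gripper's body presses on something with over 40 N, if the wrist force passes 120 N, or if a joint passes its speed limit or range.

## Working session

There is one attempt and no reset: what is moved stays moved. The work goes in short steps, Python scripts to look and compute and a shell command to move; the robot and the scene stay as the last step left them, time stands still between calls to the robot, and variables do not carry over. Pictures are saved under pics/ and viewed, about 12 in all and at most 16, crops included, and the job is handed in when it is done.

```bash
ls; mkdir -p pics; cat > h.py <<'E'
import numpy as np, cv2, json
from rig import env, cams, models
def snap(n,f=None):
    im=cams.get_image(n)
    if f: cv2.imwrite('pics/'+f+'.png',cv2.cvtColor(im['color'],cv2.COLOR_RGB2BGR))
    return im
def w(im,p): return (im['world_from_camera']@np.r_[p,1])[:3]
def cloud(im):  # pinhole cams
    d=im['depth'];v,u=np.indices(d.shape)
    P=np.stack([(u-im['cx'])/im['fx']*d,-(v-im['cy'])/im['fy']*d,-d],-1)
    return P@im['world_from_camera'][:3,:3].T+im['world_from_camera'][:3,3]
E
python3 - <<'E'
from h import *
s=env.observe();print({k:np.round(v,3).tolist() for k,v in s.items()})
for c in ['top','scene']:
    im=snap(c,c+'0');print(c,im['fx'],np.round(im['world_from_camera'],3).tolist())
    for q in 'stapler notes cup mouse stapler_tray memo_tray coaster charging_pad plant pen_cup'.split():
        print(q,[(np.round(w(im,r['location']),3).tolist(),round(r['p'],2)) for r in models.landmark_of(c,q)])
E
```

```text
pics
{'time_s': 0.0, 'q': [56.074, 21.838, 74.382, 0.0, 83.856, -12.335], 'qvel': [0.034, -0.035, -0.002, 0.069, -0.024, 0.028], 'joint_efforts': [0.0, -44.847, -23.127, -0.0, 0.005, 0.0], 'position': [0.202, 0.511, 0.193], 'tool_rot': [[-0.001, 0.368, 0.93], [-0.001, 0.93, -0.368], [-1.0, -0.001, -0.0]], 'ft_force': [-0.031, -0.092, 0.216], 'wrist_torque': [0.018, -0.004, 0.035], 'grip_width': 0.085}
top 476.3658252668133 [[0.011, 0.988, -0.152, 0.317], [-1.0, 0.008, -0.023, -0.022], [-0.021, 0.152, 0.988, 1.392], [0.0, 0.0, 0.0, 1.0]]
stapler [([0.345, 0.018, 0.001], 0.86), ([0.463, -0.087, -0.0], 0.83), ([0.531, -0.216, 0.0], 0.79)]
notes [([0.359, 0.317, -0.002], 0.98)]
cup [([0.666, -0.137, 0.002], 0.67)]
mouse []
stapler_tray [([0.667, -0.137, 0.002], 0.42)]
memo_tray [([0.577, 0.352, 0.001], 0.95), ([0.58, -0.343, 0.0], 0.34)]
coaster [([0.379, -0.285, 0.005], 0.86), ([0.666, -0.138, -0.0], 0.75), ([0.359, 0.317, -0.002], 0.36)]
charging_pad [([0.667, 0.131, 0.001], 0.74)]
plant [([0.533, 0.545, -0.003], 0.61)]
pen_cup [([0.546, -0.56, 0.003], 0.61)]
scene 381.680421125571 [[-0.711, -0.381, 0.59, 1.328], [0.703, -0.405, 0.585, 0.802], [0.016, 0.831, 0.556, 0.835], [0.0, 0.0, 0.0, 1.0]]
stapler [([0.46, -0.09, 0.003], 0.81), ([0.521, -0.22, 0.004], 0.71), ([0.344, 0.019, 0.003], 0.66)]
notes [([0.357, 0.308, -0.001], 0.84)]
cup [([0.66, -0.142, -0.001], 0.78), ([0.534, 0.547, 0.003], 0.28)]
mouse []
stapler_tray [([0.573, -0.342, 0.003], 0.59)]
memo_tray []
coaster [([0.376, -0.283, -0.0], 0.56)]
charging_pad [([0.667, 0.132, 0.004], 0.92)]
plant [([0.376, -0.282, -0.003], 0.72), ([0.532, 0.548, 0.003], 0.71)]
pen_cup [([0.545, -0.56, -0.0], 0.69)]
```

View pics/top0.png

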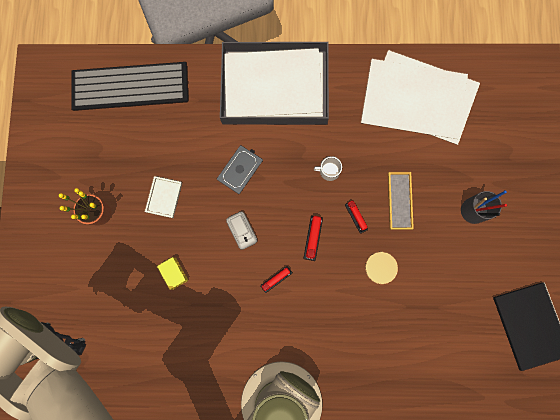

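View pics/scene0.png

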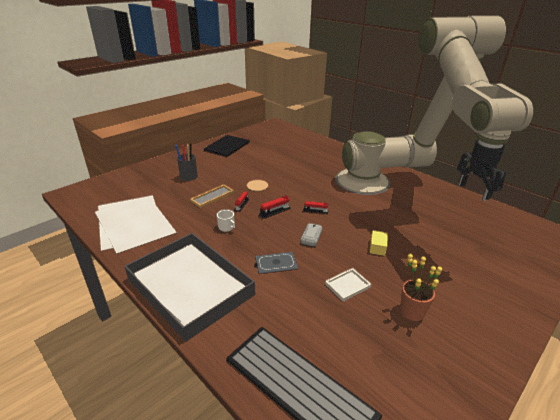

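The top picture shows three red staplers, and the largest is at (314,236). The mouse is at (242,230), notes (172,272) and cup (331,168) with its handle to the left. The holders are the brass tray (401,200), coaster (382,268), pad (240,169) and memo tray (163,196). Next I'll measure poses from depth.

```bash
python3 - <<'E'
from h import *
im=snap('top');P=cloud(im);C=im['color'].astype(int)
def fit(n,uv,lo,hi,r=32):
    u,v=uv;m=np.zeros(P.shape[:2],bool);m[v-r:v+r,u-r:u+r]=1
    m&=(P[...,2]>lo)&(P[...,2]<hi)&(im['depth']>0)
    k,l,st,_=cv2.connectedComponentsWithStats(m.astype(np.uint8))
    i=1+np.argmax(st[1:,4]);m=l==i;Q=P[m]
    (c,sz,a)=cv2.minAreaRect((Q[:,:2]*1000).astype(np.float32))
    if sz[0]<sz[1]: sz=sz[::-1];a+=90
    print(n,'c',np.round(c,0),'size',np.round(sz,0),'ang',round((a+90)%180-90,1),'mean',np.round(Q.mean(0)*1000,0),'n',len(Q))
    return Q
d=P[300:330,350:400];print('desk z',np.median(d[...,2]),d[...,2].std())
fit('stapler',(314,236),.025,.07);fit('notes',(172,272),.03,.06);fit('mouse',(242,230),.008,.06)
Q=fit('cup',(331,168),.03,.08)
for z in (.05,): q=Q[Q[:,2]>z];print(cv2.minEnclosingCircle((q[:,:2]*1000).astype(np.float32)))
fit('stray',(401,200),.003,.03,40);fit('memo',(163,196),.003,.03);fit('coaster',(382,268),.003,.03,28);fit('pad',(240,169),.004,.03)
E
```

```text
desk z 0.000414938661503661 0.11326746787507433
stapler c [464. -87.] size [122.  29.] ang -11.1 mean [463. -88.  51.] n 402
notes c [357. 315.] size [77. 52.] ang 31.1 mean [357. 314.  40.] n 505
mouse c [484. 120.] size [104.  58.] ang 26.5 mean [482. 119.  31.] n 697
cup c [ 661. -135.] size [70. 60.] ang -51.4 mean [ 666. -134.   51.] n 183
((664.1504516601562, -131.48680114746094), 36.30275344848633)
stray c [ 582. -351.] size [191.  94.] ang -1.8 mean [ 577. -344.    8.] n 1268
memo c [585. 354.] size [120. 103.] ang -11.8 mean [584. 355.   8.] n 944
coaster c [ 378. -290.] size [106.  93.] ang 80.5 mean [ 380. -285.    7.] n 765
pad c [671. 129.] size [135.  93.] ang -33.9 mean [669. 130.   8.] n 1014
```

```bash
cat >> h.py <<'E'
def tocam(im,X):
    p=(X-im['world_from_camera'][:3,3])@im['world_from_camera'][:3,:3]
    return p
def plane(im,z):  # pixel rays to plane z (pinhole)
    v,u=np.indices(im['depth'].shape);R=im['world_from_camera'][:3,:3];t=im['world_from_camera'][:3,3]
    r=np.stack([(u-im['cx'])/im['fx'],-(v-im['cy'])/im['fy'],-np.ones(u.shape)],-1)@R.T
    return t+r*((z-t[2])/r[...,2])[...,None]
def rect(Q):
    (c,sz,a)=cv2.minAreaRect((Q[:,:2]*1000).astype(np.float32))
    if sz[0]<sz[1]: sz=sz[::-1];a+=90
    return np.round(c,0),np.round(sz,0),round((a+90)%180-90,1)
E
python3 - <<'E'
from h import *
from scipy.optimize import least_squares
im=snap('top');P=cloud(im);hsv=cv2.cvtColor(im['color'],cv2.COLOR_RGB2HSV)
lab=cv2.cvtColor(im['color'],cv2.COLOR_RGB2LAB).astype(float)
for n,uv,z in [('stray',(401,200),.014),('memo',(163,196),.014),('coaster',(382,268),.006),('pad',(240,169),.007)]:
    u,v=uv;r=40;S=np.s_[v-r:v+r,u-r:u+r]
    bgc=np.median(lab[280:340,330:480].reshape(-1,3),0)
    m=(np.linalg.norm((lab-bgc)*[.6,1,1],axis=-1)>16).astype(np.uint8)
    mm=np.zeros_like(m);mm[S]=m[S];mm=cv2.morphologyEx(mm,cv2.MORPH_OPEN,np.ones((3,3)))
    k,l,st,_=cv2.connectedComponentsWithStats(mm);m=l==1+np.argmax(st[1:,4])
    Q=plane(im,z)[m];print(n,*rect(Q),'mean',np.round(Q.mean(0)*1000),len(Q))
S=np.s_[150:190,312:350];Q=P[S].reshape(-1,3);Q=Q[(Q[:,2]>.05)&(Q[:,2]<.07)]
f=least_squares(lambda c:(np.hypot(*(Q[:,:2]-c).T)-.0292),[.666,-.137],loss='soft_l1',f_scale=.002).x;print('cup',f,len(Q))
r=Q[:,:2]-f;far=r[np.hypot(*r.T)>.036];print('handle',far.mean(0)*1000 if len(far) else None,len(far))
E
```

```text
stray [ 576. -343.] [170.  69.] 0.5 mean [ 576. -342.   14.] 1313
memo [583. 354.] [113.  90.] -11.7 mean [583. 355.  14.] 1125
coaster [ 380. -286.] [90. 89.] -0.9 mean [ 380. -286.    6.] 836
pad [673. 129.] [137.  86.] -33.4 mean [669. 131.   7.] 1196
cup [ 0.6643512  -0.13748389] 106
handle [-0.62231217 39.32988805] 2
```

Object sizes match the listing, and the holder poses agree within about 4 mm. I'll start with the notes.

```bash
cat > go.py <<'E'
import sys
from h import *
# python3 go.py x y z(mm) jawyaw(deg): shift/turn needed
x,y,z,a=map(float,sys.argv[1:5]);s=env.observe();R=np.array(s['tool_rot']);p=np.array(s['position'])*1000
ya=np.degrees(np.arctan2(R[1,1],R[0,1]));d=(a-ya+90)%180-90
t=R.T@(np.array([x,y,z])-p)
c,sn=np.cos(np.radians(ya+d)),np.sin(np.radians(ya+d))
Rt=np.array([[0,c,sn],[0,sn,-c],[-1,0,0]])
rv=cv2.Rodrigues(R.T@Rt)[0].ravel()
print('t',round(s['time_s'],2),'pos',np.round(p,1),'yaw',round(ya,1),'w',round(s['grip_width']*1000,1),'F',np.round(s['ft_force'],1),'q6',round(s['q'][5]))
print('shift',np.round(t,1),'turn',np.round(rv,3),'rows>=',round(max(np.linalg.norm(t)/41.7,np.linalg.norm(rv)/.125),1))
E
python3 go.py 357 315 110 121.1
```

```text
t 1.2 pos [202.4 511.4 193.7] yaw 68.4 w 85.4 F [0.  0.3 0.1] q6 -12
shift [  83.7 -125.7  216.1] turn [-0.92 -0.   -0.  ] rows>= 7.4
```

```bash
python3 -m crank '[84,-126,216,-0.92,0,0,84,-126,216,-0.92,0,0,84,-126,216,-0.92,0,0,84,-126,216,-0.92,0,0,84,-126,216,-0.92,0,0,84,-126,216,-0.92,0,0,84,-126,216,-0.92,0,0,84,-126,216,-0.92,0,0,84,-126,216,-0.92,0,0,84,-126,216,-0.92,0,0]' 1 30; python3 go.py 357 315 16 121.1; python3 - <<'E'
from h import *
im=snap('wrist','w1');print(np.round(im['world_from_camera'],3).tolist(),im['fx'])
print([(np.round(w(im,r['location']),3).tolist(),r['p']) for r in models.landmark_of('wrist','notes')])
E
```

```text
time_s: 2.03
position: [0.357, 0.3148, 0.1099]
tool_rot: [[0.0, -0.514, 0.858], [0.0, 0.858, 0.514], [-1.0, 0.0, 0.0]]
ft_force: [0.1, 0.5, -0.1]
grip_width: 0.0852
t 2.03 pos [357.  314.8 109.9] yaw 120.9 w 85.2 F [ 0.1  0.5 -0.1] q6 -94
shift [93.9  0.1  0.1] turn [-0.003  0.    -0.   ] rows>= 2.3
[[-0.514, -0.818, -0.26, 0.29], [0.858, -0.49, -0.156, 0.275], [0.0, -0.303, 0.953, 0.29], [0.0, 0.0, 0.0, 1.0]] 325.19226210127806
[([0.359, 0.322, 0.0], 0.7)]
```

View pics/w1.png

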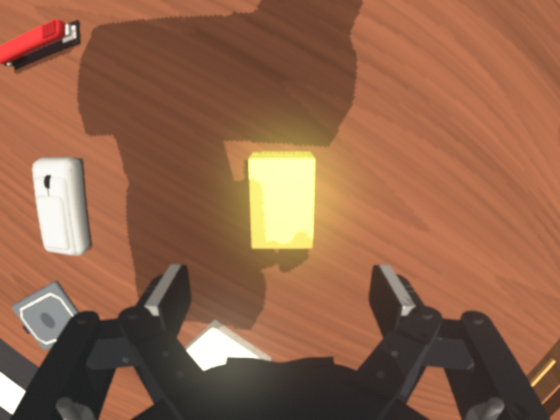

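The notes block sits at columns 249–315, centred between the fingers at 187 and 373, and is aligned. I'll descend and grip.

```bash
python3 -m crank '[30,0,0,0,0,0,60,0,0,0,0,0,85,0,0,0,0,0,94,0,0,0,0,0,94,0,0,0,0,0]'; python3 -m crank '[0,0,0,0,0,0,0,0,0,0,0,0,0,0,0,0,0,0,0,0,0,0,0,0,0,0,0,0,0,0,0,0,0,0,0,0,0,0,0,0,0,0,0,0,0,0,0,0]' 0 35; python3 -m crank '[-10,0,0,0,0,0,-30,0,0,0,0,0,-70,0,0,0,0,0,-100,0,0,0,0,0,-100,0,0,0,0,0]'; python3 go.py 581 353 110 78.3
```

```text
time_s: 2.55
position: [0.3553, 0.3158, 0.0149]
tool_rot: [[-0.002, -0.515, 0.857], [-0.001, 0.857, 0.515], [-1.0, 0.0, -0.003]]
ft_force: [0.5, 1.0, -0.5]
grip_width: 0.0855
time_s: 3.22
position: [0.3554, 0.3158, 0.015]
tool_rot: [[-0.002, -0.515, 0.857], [-0.001, 0.857, 0.515], [-1.0, 0.0, -0.002]]
ft_force: [0.7, 1.2, -0.1]
grip_width: 0.0003
time_s: 3.63
position: [0.358, 0.3172, 0.1202]
tool_rot: [[0.007, -0.515, 0.857], [0.004, 0.857, 0.515], [-1.0, -0.0, 0.008]]
ft_force: [0.7, 0.2, 1.2]
grip_width: -0.0003
t 3.63 pos [358.  317.2 120.2] yaw 121.0 w -0.3 F [0.7 0.2 1.2] q6 -94
shift [ 11.8 -84.2 209.5] turn [ 0.745  0.007 -0.003] rows>= 6.0
```

The fingers closed on nothing, so I'll look.

```bash
python3 - <<'E'
from h import *
im=snap('wrist','w2');t=snap('top','top2')
print([(np.round(w(t,r['location']),3).tolist(),r['p']) for r in models.landmark_of('top','notes')])
a=cv2.imread('pics/w2.png');b=cv2.imread('pics/top2.png')[200:340,80:270];b=cv2.resize(b,None,fx=1.2,fy=1.2);a=cv2.resize(a,None,fx=1,fy=1)
c=np.zeros((420,790,3),np.uint8);c[:,:560]=a;c[:b.shape[0],560:560+b.shape[1]]=b;cv2.imwrite('pics/c2.png',c)
E
```

```text
[([0.358, 0.317, -0.001], 0.62), ([0.578, 0.354, 0.0], 0.41), ([0.483, 0.124, 0.003], 0.22)]
```

View pics/c2.png

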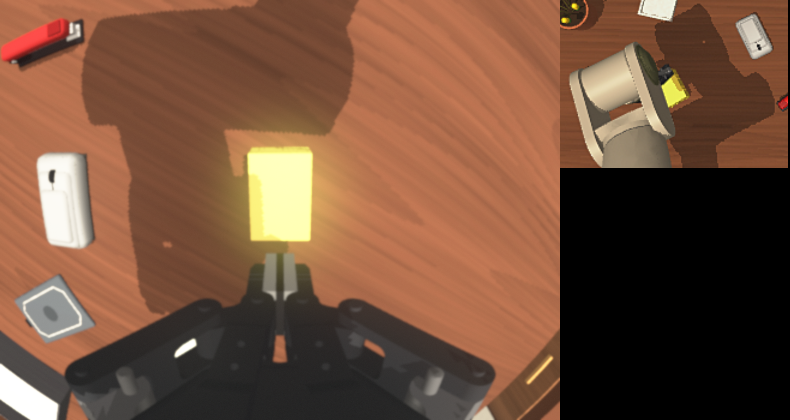

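```bash
cat >> h.py <<'E'
def fcloud(im):
    d=im['depth'];v,u=np.indices(d.shape);a=(u-im['cx']);b=-(v-im['cy']);r=np.hypot(a,b)+1e-9
    th=r/im['fx'];k=np.tan(th)/r*d
    P=np.stack([a*k,b*k,-d],-1)
    return P@im['world_from_camera'][:3,:3].T+im['world_from_camera'][:3,3]
E
python3 - <<'E'
from h import *
im=snap('wrist');P=fcloud(im);p=np.array(env.observe()['position'])
print('tcp',p*1000, 'cx',im['cx'],im['cy'])
for u,v in [(280,160),(280,194),(260,194),(300,194),(280,230),(280,238),(270,256),(292,256),(272,270),(272,290),(180,220),(430,230)]: print((u,v),np.round(P[v,u]*1000,0),round(float(im['depth'][v,u]),3))
m=np.linalg.norm(P-(p),axis=-1)<.3
c=im['color'].astype(int);y=(c[...,0]>180)&(c[...,1]>180)&(c[...,2]<170)&(P[...,2]>.03)&(P[...,2]<.06)
print('notes',rect(P[y]),np.median(P[y][:,2]),y.sum())
t=snap('top');T=cloud(t);d=T[262:285,165:185]
print(np.round(np.median(d[...,2]),3))
E
```

```text
tcp [355.02501001 315.5108796  114.04217611] cx 279.5289276904006 207.60088149671583
(280, 160) [324. 297.  39.] 0.256
(280, 194) [348. 311.  40.] 0.264
(260, 194) [356. 298.  40.] 0.264
(300, 194) [339. 325.  40.] 0.264
(280, 230) [374. 328.  41.] 0.273
(280, 238) [381. 331.  40.] 0.275
(270, 256) [348. 306. 159.] 0.15
(292, 256) [343. 315. 159.] 0.15
(272, 270) [348. 307. 172.] 0.137
(272, 290) [348. 308. 189.] 0.121
(180, 220) [430. 245.   1.] 0.312
(430, 230) [308. 472.  -0.] 0.317
notes (array([558., 200.]), array([548., 153.]), -21.9) 0.03976785183422166 1446
0.04
```

```bash
python3 - <<'E'
from h import *
im=snap('wrist');P=fcloud(im);s=env.observe();p=np.array(s['position']);R=np.array(s['tool_rot'])
print(p,np.round(R[:,0],3),'q',np.round(s['q'],1))
L=(P-p)@R*1000
for v in range(244,420,8): print(v,[np.round(L[v,u]).astype(int).tolist() for u in (262,274,280,290)])
E
```

```text
[0.35502144 0.31552668 0.11382329] [-0.005 -0.002 -1.   ] q [ 27.3  19.2  93.2   0.   68.  -93.7]
244 [[74, -15, 36], [-180, 0, -78], [74, 0, 36], [74, 9, 35]]
252 [[113, -18, 62], [114, -6, 62], [114, 0, 62], [113, 10, 62]]
260 [[114, -18, 71], [-48, -3, -11], [-49, 0, -11], [-48, 5, -11]]
268 [[-50, -8, -8], [-56, -3, -11], [-56, 0, -11], [-57, 4, -11]]
276 [[-56, -8, -7], [-64, -2, -11], [-64, 0, -11], [-64, 4, -12]]
284 [[-63, -7, -7], [-69, -2, -11], [-69, 0, -11], [-69, 4, -11]]
292 [[-77, -7, -12], [-76, -2, -11], [-74, 0, -10], [-75, 4, -11]]
300 [[-85, -6, -13], [-75, -2, -7], [-74, 0, -7], [-83, 4, -12]]
308 [[-87, -6, -12], [-81, -2, -7], [-75, 0, -3], [-88, 3, -12]]
316 [[-92, -6, -12], [-83, -2, -5], [-75, 0, 1], [-92, 3, -12]]
324 [[-96, -6, -12], [-84, -2, -2], [-74, 0, 5], [-96, 3, -12]]
332 [[-107, -5, -17], [-84, -2, 2], [-75, 0, 9], [-98, 3, -10]]
340 [[-110, -5, -17], [-83, -2, 6], [114, 0, 177], [-87, 4, 3]]
348 [[-112, -5, -16], [-83, -2, 11], [113, 0, 190], [-87, 4, 7]]
356 [[-113, -5, -14], [113, -7, 203], [114, 0, 204], [-90, 4, 8]]
364 [[-114, -5, -11], [-114, -2, -11], [-113, 0, -10], [-113, 3, -10]]
372 [[-117, -5, -11], [-118, -2, -12], [-117, 0, -11], [-117, 3, -11]]
380 [[-120, -5, -11], [-121, -2, -12], [-121, 0, -12], [-121, 3, -12]]
388 [[-123, -5, -11], [-122, -2, -10], [-123, 0, -11], [-124, 2, -12]]
396 [[-126, -5, -11], [-125, -2, -10], [-125, 0, -10], [-126, 2, -12]]
404 [[-128, -4, -11], [-128, -2, -11], [-129, 0, -12], [-128, 2, -10]]
412 [[-132, -4, -12], [-131, -1, -11], [-131, 0, -11], [-131, 2, -11]]
```

The wrist depth shows the real fingertips, when shut, about 45 mm short of the reported TCP. The gripper body is offset by the same amount, and sideways the fingers are centred. So the reported TCP runs about 45 mm too far along the tool, which explains why the fingers closed above the 40 mm block. I'll command about 44 mm deeper, starting carefully.

```bash
python3 go.py 357 315 20 121.1; python3 -m crank '[20,0,0,0,0,0,50,0,0,0,0,0,75,0,0,0,0,0,94,0,0,0,0,0,94,0,0,0,0,0,94,0,0,0,0,0]' 1 35; python3 go.py 357 315 -26 121.1
```

```text
t 3.93 pos [355.  315.5 113.8] yaw 121.0 w 0.2 F [ 0.3  0.2 -0.1] q6 -94
shift [93.8 -1.5  1.9] turn [-0.002 -0.005 -0.001] rows>= 2.3
time_s: 4.43
position: [0.3541, 0.315, 0.0191]
tool_rot: [[-0.007, -0.515, 0.857], [-0.003, 0.857, 0.515], [-1.0, 0.001, -0.008]]
ft_force: [0.4, 0.6, 0.8]
grip_width: 0.0717
t 4.43 pos [354.1 315.   19.1] yaw 121.0 w 71.7 F [0.4 0.6 0.8] q6 -94
shift [45.1 -1.6  2.9] turn [-0.002 -0.008 -0.001] rows>= 1.1
```

```bash
python3 -m crank '[0,-1.5,3,0,-0.008,0,10,-1.5,3,0,-0.008,0,20,-1.5,3,0,-0.008,0,30,-1.5,3,0,-0.008,0,30,-1.5,3,0,-0.008,0]'; python3 go.py 357 315 -26 121.1;  python3 - <<'E'
from h import *
im=snap('wrist');P=fcloud(im);s=env.observe();p=np.array(s['position']);R=np.array(s['tool_rot']);L=(P-p)@R*1000
m=(np.abs(L[...,1])>30)&(np.abs(L[...,1])<60)&(np.abs(L[...,2])<14)&(P[...,2]>.006)&(L[...,0]>-110)
print('finger low z',np.percentile(P[m][:,2],[0,2,5]),'y',np.percentile(L[m][:,1],[0,50,100]))
E
```

```text
time_s: 4.85
position: [0.3573, 0.3151, -0.0111]
tool_rot: [[-0.0, -0.514, 0.857], [0.001, 0.857, 0.514], [-1.0, 0.001, 0.0]]
ft_force: [-0.4, 0.0, -0.4]
grip_width: 0.0852
t 4.85 pos [357.3 315.1 -11.1] yaw 121.0 w 85.2 F [-0.4  0.  -0.4] q6 -94
shift [14.9  0.  -0.3] turn [-0.002  0.    -0.001] rows>= 0.4
finger low z [0.03882427 0.04309584 0.04634621] y [-59.9559904   38.20785847  59.99828595]
```

```bash
python3 -m crank '[10,0,0,0,0,0,16,0,0,0,0,0,16,0,0,0,0,0]'; python3 -m crank '[0,0,0,0,0,0,0,0,0,0,0,0,0,0,0,0,0,0,0,0,0,0,0,0,0,0,0,0,0,0,0,0,0,0,0,0]' 0 35; python3 -m crank '[-5,0,0,0,0,0,-20,0,0,0,0,0,-45,0,0,0,0,0,-80,0,0,0,0,0,-100,0,0,0,0,0,-100,0,0,0,0,0]'; python3 go.py 581 353 70 78.3
```

```text
time_s: 5.15
position: [0.3576, 0.3153, -0.0264]
tool_rot: [[0.0, -0.515, 0.857], [0.001, 0.857, 0.515], [-1.0, 0.001, 0.001]]
ft_force: [-0.3, -0.4, 0.7]
grip_width: 0.0852
time_s: 5.65
position: [0.3579, 0.3154, -0.0258]
tool_rot: [[0.001, -0.515, 0.857], [0.001, 0.857, 0.515], [-1.0, 0.001, 0.002]]
ft_force: [-0.2, -0.3, 5.8]
grip_width: 0.0506
time_s: 6.15
position: [0.3596, 0.3163, 0.0783]
tool_rot: [[0.008, -0.515, 0.857], [0.005, 0.857, 0.515], [-1.0, 0.0, 0.009]]
ft_force: [1.5, 0.6, -0.5]
grip_width: 0.0502
t 6.15 pos [359.6 316.3  78.3] yaw 121.0 w 50.2 F [ 1.5  0.6 -0.5] q6 -94
shift [ 10.2 -82.6 208.6] turn [ 0.745  0.009 -0.004] rows>= 6.0
```

Gripped at 50.6 mm. I'll move above the memo tray and look from close by.

```bash
python3 -m crank '[8,-20,50,0.12,0,0,8,-33,83,0.24,0,0,8,-47,120,0.37,0,0,8,-60,150,0.49,0,0,10,-72,180,0.61,0,0,10,-80,200,0.72,0.008,0,10,-83,209,0.745,0.008,0,10,-83,209,0.745,0.008,0,10,-83,209,0.745,0.008,0]'; python3 - <<'E'
from h import *
im=snap('wrist','w3');P=fcloud(im);t=snap('top')
for c,i in(('wrist',im),('top',t)): print([(np.round(w(i,r['location']),3).tolist(),round(r['p'],2)) for r in models.landmark_of(c,'memo_tray')])
c=im['color'].astype(int)
m=(P[...,2]>.009)&(P[...,2]<.02)&(np.hypot(P[...,0]-.581,P[...,1]-.353)<.085)
print(rect(P[m]),m.sum());k=P[m][:,:2]
print(np.round(k.mean(0),3))
E
python3 go.py 581 353 -19 78.3
```

```text
time_s: 6.9
position: [0.5808, 0.3525, 0.069]
tool_rot: [[-0.002, 0.202, 0.979], [0.003, 0.979, -0.202], [-1.0, 0.002, -0.002]]
ft_force: [-0.6, -0.3, -0.5]
grip_width: 0.0507
[]
[([0.578, 0.356, -0.003], 0.69)]
(array([549., 363.]), array([85., 46.]), 76.8) 1511
[0.539 0.367]
t 7.1 pos [580.6 352.9  70.4] yaw 78.4 w 50.6 F [ 0.  -0.7 -0.8] q6 -57
shift [89.4 -0.1  0.5] turn [ 0.001 -0.001 -0.003] rows>= 2.1
```

View pics/w3.png

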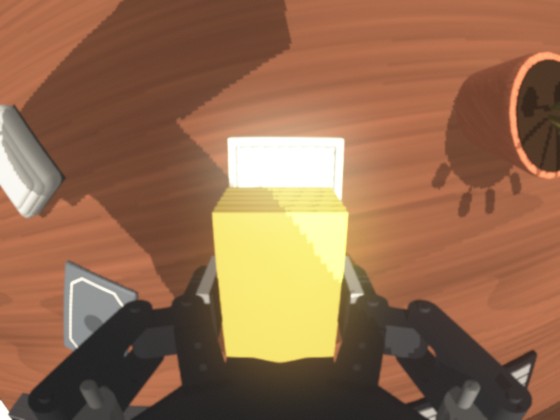

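The tray outline (columns 229–344) lines up with the block. The fitted tray centre is about (580,355), so I'll lower now.

```bash
python3 -m crank '[30,2,0,0.01,0,0,60,2,0,0.01,0,0,80,2,0,0.01,0,0,87,2,0,0.01,0,0,90,2,0,0.01,0,0,90.5,2,0,0.01,0,0]'; python3 go.py 580 355 -20.5 78 
```

```text
time_s: 7.6
position: [0.5811, 0.3553, -0.0194]
tool_rot: [[0.001, 0.211, 0.977], [0.004, 0.977, -0.211], [-1.0, 0.004, -0.0]]
ft_force: [0.2, -0.2, -1.1]
grip_width: 0.0503
t 7.6 pos [581.1 355.3 -19.4] yaw 77.8 w 50.3 F [ 0.2 -0.2 -1.1] q6 -56
shift [ 1.1 -0.6 -1. ] turn [-0.003 -0.    -0.004] rows>= 0.0
```

```bash
python3 -m crank '[1,0,0,0,0,0,1.5,0,0,0,0,0,2,0,0,0,0,0]'; python3 -m crank '[0,0,0,0,0,0,0,0,0,0,0,0,0,0,0,0,0,0,0,0,0,0,0,0]' 1; python3 -m crank '[-20,0,0,0,0,0,-50,0,0,0,0,0,-80,0,0,0,0,0,-100,0,0,0,0,0,-100,0,0,0,0,0]'; python3 go.py 483 120 60 116.5; python3 - <<'E'
from h import *
im=snap('wrist');P=fcloud(im);m=(P[...,2]>.042)&(P[...,2]<.048)&(np.hypot(P[...,0]-.58,P[...,1]-.355)<.07);print(rect(P[m]),m.sum())
E
```

```text
time_s: 7.85
position: [0.5817, 0.3556, -0.0201]
tool_rot: [[0.003, 0.211, 0.977], [0.005, 0.977, -0.211], [-1.0, 0.005, 0.002]]
ft_force: [0.3, 0.3, -1.0]
grip_width: 0.0504
time_s: 8.18
position: [0.5818, 0.3556, -0.0199]
tool_rot: [[0.003, 0.211, 0.977], [0.005, 0.977, -0.211], [-1.0, 0.005, 0.002]]
ft_force: [-0.6, 0.1, 0.4]
grip_width: 0.0855
time_s: 8.6
position: [0.5835, 0.3561, 0.0855]
tool_rot: [[0.011, 0.211, 0.977], [0.008, 0.977, -0.211], [-1.0, 0.01, 0.009]]
ft_force: [0.4, -0.3, 0.6]
grip_width: 0.0852
t 8.6 pos [583.5 356.1  85.5] yaw 77.8 w 85.2 F [ 0.4 -0.3  0.6] q6 -56
shift [  22.5 -252.2  -48.7] turn [-0.675  0.012 -0.007] rows>= 6.2
(array([580., 355.]), array([77., 52.]), -12.2) 7194
```

The notes are placed at (580,355), yaw -12.2°, with the top at about 45 mm. Mouse next.

```bash
python3 -m crank '[22,-252,-48,-0.675,0.01,0,22,-252,-48,-0.675,0.01,0,22,-252,-48,-0.675,0.01,0,22,-252,-48,-0.675,0.01,0,22,-252,-48,-0.675,0.01,0,22,-252,-48,-0.675,0.01,0,22,-252,-48,-0.675,0.01,0,22,-252,-48,-0.675,0.01,0,22,-252,-48,-0.675,0.01,0]'; python3 - <<'E'
from h import *
im=snap('wrist');P=fcloud(im);m=(P[...,2]>.01)&(P[...,2]<.05)&(np.hypot(P[...,0]-.483,P[...,1]-.12)<.07);print(rect(P[m]),m.sum())
E
python3 go.py 483 120 -35 116.5
```

```text
time_s: 9.4
position: [0.4827, 0.1196, 0.058]
tool_rot: [[-0.003, -0.444, 0.896], [0.006, 0.896, 0.444], [-1.0, 0.006, -0.0]]
ft_force: [0.0, 0.5, 0.6]
grip_width: 0.0851
(array([481., 121.]), array([102.,  59.]), 27.0) 10944
t 9.45 pos [483.  120.2  58.1] yaw 116.5 w 85.6 F [ 0.9 -0.1 -1. ] q6 -117
shift [93.1 -0.7 -0.1] turn [-0.001  0.    -0.006] rows>= 2.2
```

```bash
python3 -m crank '[30,0,-1,0,0,0,60,0,-1,0,0,0,85,0,-1,0,0,0,96,0,-1,0,0,0,98,0,-1,0,0,0,98,0,-1,0,0,0]'; python3 - <<'E'
from h import *
im=snap('wrist','w4');P=fcloud(im);s=env.observe();p=np.array(s['position']);R=np.array(s['tool_rot']);L=(P-p)@R*1000
for sg in(-1,1):
    m=(sg*L[...,1]>38)&(sg*L[...,1]<60)&(np.abs(L[...,2])<14)&(P[...,2]>.004)&(L[...,0]>-110)
    print('finger low z',np.percentile(P[m][:,2],[0,2,5]),m.sum())
print(s['position'],s['ft_force'])
E
```

```text
time_s: 9.95
position: [0.482, 0.1213, -0.0405]
tool_rot: [[-0.003, -0.447, 0.895], [0.006, 0.895, 0.447], [-1.0, 0.007, -0.001]]
ft_force: [0.6, -0.2, 0.5]
grip_width: 0.0852
finger low z [0.00902196 0.01355052 0.01679798] 4541
finger low z [0.0096413  0.01404787 0.01742651] 4516
[ 0.4824583   0.12112068 -0.03971374] [ 0.24047108 -0.90860045 -0.30231691]
```

View pics/w4.png

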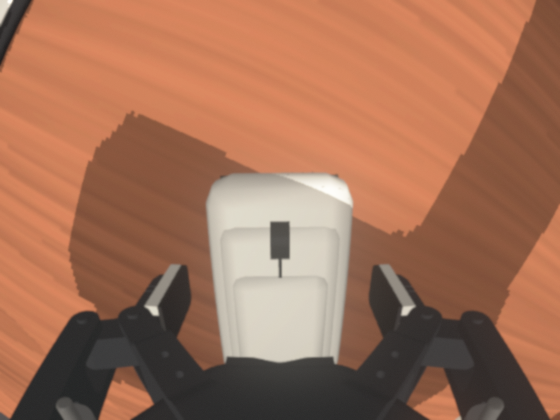

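The mouse is centred between the open tips, which are about 9 mm above the desk. Gripping.

```bash
python3 -m crank '[0,0,0,0,0,0,0,0,0,0,0,0,0,0,0,0,0,0,0,0,0,0,0,0,0,0,0,0,0,0,0,0,0,0,0,0]' 0 35; python3 -m crank '[-4,0,0,0,0,0,-14,0,0,0,0,0,-30,0,0,0,0,0,-60,0,0,0,0,0,-90,0,0,0,0,0,-90,0,0,0,0,0]'; python3 go.py 669 131 45 56.6;  python3 - <<'E'
from h import *
im=snap('wrist');P=fcloud(im);s=env.observe();p=np.array(s['position']);R=np.array(s['tool_rot']);L=(P-p)@R*1000
v=[L[y,280].round() for y in range(150,360,12)];print(v)
E
```

```text
time_s: 10.5
position: [0.4832, 0.1214, -0.0387]
tool_rot: [[0.001, -0.447, 0.895], [0.006, 0.895, 0.447], [-1.0, 0.005, 0.003]]
ft_force: [-0.9, 2.2, 6.4]
grip_width: 0.0576
time_s: 11.0
position: [0.4858, 0.1209, 0.0565]
tool_rot: [[0.01, -0.447, 0.895], [0.006, 0.895, 0.447], [-1.0, 0.001, 0.011]]
ft_force: [0.7, 0.7, -1.0]
grip_width: 0.0576
t 11.0 pos [485.8 120.9  56.5] yaw 116.5 w 57.6 F [ 0.7  0.7 -1. ] q6 -117
shift [ 13.3 -72.8 168.3] turn [ 1.046  0.01  -0.007] rows>= 8.4
[array([ 55.,  -0., -45.]), array([ 55.,  -0., -36.]), array([-60.,  -0., -51.]), array([-68.,  -0., -49.]), array([-70.,  -0., -45.]), array([-70.,  -0., -40.]), array([-72.,  -0., -36.]), array([-75.,  -0., -33.]), array([-76.,  -0., -29.]), array([-74.,  -0., -23.]), array([-74.,  -0., -18.]), array([-76.,  -0., -13.]), array([-77.,  -0.,  -8.]), array([-77.,  -0.,  -3.]), array([-76.,  -0.,   4.]), array([-77.,  -0.,   9.]), array([-77.,  -0.,  16.]), array([-78.,  -0.,  23.])]
```

```bash
python3 -m crank '[0,-9,20,0.125,0,0,3,-18,42,0.25,0,0,6,-27,64,0.375,0,0,9,-37,86,0.5,0,0,12,-46,107,0.625,0,0,13,-55,129,0.75,0,0,13,-64,150,0.875,0.005,0,13,-71,164,1.0,0.01,0,13,-73,168,1.046,0.01,0,13,-73,168,1.046,0.01,0]'; python3 - <<'E'
from h import *
im=snap('wrist','w5');P=fcloud(im)
print([(np.round(w(im,r['location']),3).tolist(),round(r['p'],2)) for r in models.landmark_of('wrist','charging_pad')])
m=(P[...,2]>.0045)&(P[...,2]<.01)&(np.hypot(P[...,0]-.669,P[...,1]-.131)<.085)
m=cv2.morphologyEx(m.astype(np.uint8),cv2.MORPH_OPEN,np.ones((7,7)))>0
print(rect(P[m]),m.sum())
E
python3 go.py 669 131 -31 56.6
```

```text
time_s: 11.88
position: [0.6679, 0.1304, 0.0404]
tool_rot: [[-0.005, 0.552, 0.834], [0.006, 0.834, -0.552], [-1.0, 0.003, -0.008]]
ft_force: [-0.2, 0.1, -0.9]
grip_width: 0.0568
[]
(array([627., 159.]), array([83., 30.]), 57.0) 5038
t 11.98 pos [666.8 130.6  41.1] yaw 56.7 w 57.5 F [-0.6 -0.3 -0.3] q6 -56
shift [72.1  1.4  2.2] turn [ 0.002 -0.008 -0.002] rows>= 1.7
```

View pics/w5.png

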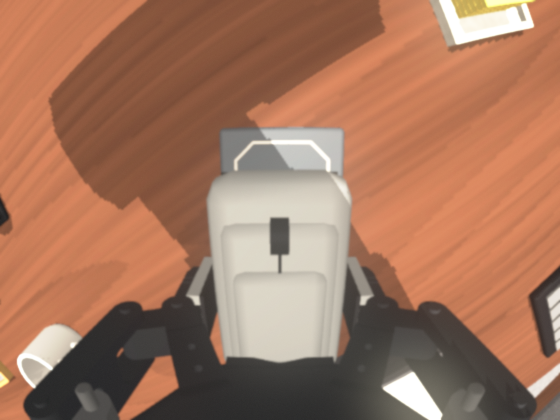

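The visible end of the pad puts its centre at (668,132), which agrees with the earlier fix. Lowering.

```bash
python3 -m crank '[25,2,1,0,-0.008,0,50,2,1,0,-0.008,0,65,2,1,0,-0.008,0,71,2,1,0,-0.008,0,73,2,1,0,-0.008,0,73,2,1,0,-0.008,0]'; python3 go.py 668.3 132 -31.7 56.8
```

```text
time_s: 12.48
position: [0.6676, 0.1323, -0.0314]
tool_rot: [[0.001, 0.548, 0.837], [0.002, 0.837, -0.548], [-1.0, 0.002, -0.0]]
ft_force: [-0.2, 0.2, -1.0]
grip_width: 0.0575
t 12.48 pos [667.6 132.3 -31.4] yaw 56.8 w 57.5 F [-0.2  0.2 -1. ] q6 -56
shift [0.3 0.1 0.7] turn [-0.    -0.    -0.002] rows>= 0.0
```

```bash
python3 -m crank '[0.7,0,0,0,0,0,1.2,0,0,0,0,0,1.2,0,0,0,0,0]'; python3 -m crank '[0,0,0,0,0,0,0,0,0,0,0,0,0,0,0,0,0,0,0,0,0,0,0,0]' 1; python3 -m crank '[-20,0,0,0,0,0,-50,0,0,0,0,0,-80,0,0,0,0,0,-100,0,0,0,0,0,-100,0,0,0,0,0]'; python3 go.py 464 -87 60 78.9; python3 - <<'E'
from h import *
im=snap('wrist');P=fcloud(im);m=(P[...,2]>.016)&(P[...,2]<.055)&(np.hypot(P[...,0]-.668,P[...,1]-.132)<.07);print(rect(P[m]),m.sum(),P[m][:,2].max())
E
```

```text
time_s: 12.73
position: [0.6675, 0.1324, -0.0317]
tool_rot: [[0.001, 0.547, 0.837], [0.002, 0.837, -0.547], [-1.0, 0.002, 0.0]]
ft_force: [-2.7, -1.0, 5.3]
grip_width: 0.0571
time_s: 13.07
position: [0.6676, 0.1323, -0.0318]
tool_rot: [[0.001, 0.547, 0.837], [0.002, 0.837, -0.547], [-1.0, 0.002, 0.0]]
ft_force: [0.6, -0.6, -0.5]
grip_width: 0.0857
time_s: 13.48
position: [0.6697, 0.1322, 0.0733]
tool_rot: [[0.01, 0.547, 0.837], [0.002, 0.837, -0.547], [-1.0, 0.007, 0.007]]
ft_force: [0.9, 0.4, -0.6]
grip_width: 0.0852
t 13.48 pos [669.7 132.2  73.3] yaw 56.8 w 85.2 F [ 0.9  0.4 -0.6] q6 -56
shift [  10.8 -296.2  -52.4] turn [-0.385  0.009 -0.006] rows>= 7.2
(array([665., 133.]), array([101.,  59.]), -33.0) 10383 0.04494390202452467
```

Mouse placed. Next is the stapler.

```bash
python3 -m crank '[-10,-296,-52,-0.385,0.01,0,-10,-296,-52,-0.385,0.01,0,-10,-296,-52,-0.385,0.01,0,-10,-296,-52,-0.385,0.01,0,0,-296,-52,-0.385,0.01,0,0,-296,-52,-0.385,0.01,0,11,-296,-52,-0.385,0.01,0,11,-296,-52,-0.385,0.01,0,11,-296,-52,-0.385,0.01,0,11,-296,-52,-0.385,0.01,0]'; python3 - <<'E'
from h import *
im=snap('wrist','w6');P=fcloud(im);m=(P[...,2]>.03)&(P[...,2]<.06)&(np.hypot(P[...,0]-.464,P[...,1]+.087)<.085);print(rect(P[m]),m.sum())
m=(P[...,2]>.004)&(P[...,2]<.06)&(np.hypot(P[...,0]-.464,P[...,1]+.087)<.085);print(rect(P[m]),m.sum())
E
python3 go.py 464 -87 -24 78.9
```

```text
time_s: 14.37
position: [0.4632, -0.0871, 0.0574]
tool_rot: [[-0.004, 0.194, 0.981], [0.006, 0.981, -0.194], [-1.0, 0.006, -0.005]]
ft_force: [0.2, -0.9, 0.1]
grip_width: 0.0854
(array([461., -86.]), array([120.,  30.]), -11.0) 7224
(array([461., -88.]), array([127.,  36.]), -10.0) 8527
t 14.42 pos [463.8 -86.7  57.6] yaw 78.9 w 84.9 F [0.2 1.5 0.3] q6 -104
shift [81.6 -0.7  0.6] turn [ 0.    -0.004 -0.005] rows>= 2.0
```

View pics/w6.png

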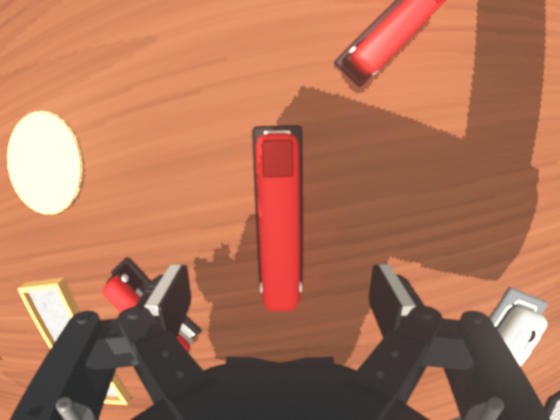

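The stapler measures 127 × 36, so it is the largest one. It's centred at column 280 between the fingers. Descend and grip.

```bash
python3 -m crank '[25,-1.5,-2,0,0,0,50,-1.5,-2,0,0,0,70,-1.5,-2,0,0,0,81,-1.5,-2,0,0,0,82,-1.5,-2,0,0,0,82,-1.5,-2,0,0,0]'; python3 -m crank '[0,0,0,0,0,0,0,0,0,0,0,0,0,0,0,0,0,0,0,0,0,0,0,0,0,0,0,0,0,0,0,0,0,0,0,0,0,0,0,0,0,0]' 0 40; python3 -m crank '[-4,0,0,0,0,0,-14,0,0,0,0,0,-30,0,0,0,0,0,-60,0,0,0,0,0,-90,0,0,0,0,0,-90,0,0,0,0,0]'; python3 go.py 577 -343 75 90.5
```

```text
time_s: 14.92
position: [0.4619, -0.0864, -0.0248]
tool_rot: [[-0.004, 0.191, 0.982], [0.006, 0.982, -0.191], [-1.0, 0.006, -0.005]]
ft_force: [0.2, 0.4, 0.9]
grip_width: 0.085
time_s: 15.5
position: [0.4621, -0.0865, -0.0243]
tool_rot: [[-0.003, 0.191, 0.982], [0.006, 0.982, -0.191], [-1.0, 0.006, -0.004]]
ft_force: [0.3, 1.0, 5.5]
grip_width: 0.0261
time_s: 16.0
position: [0.4646, -0.0881, 0.0702]
tool_rot: [[0.004, 0.191, 0.982], [0.003, 0.982, -0.191], [-1.0, 0.003, 0.004]]
ft_force: [1.5, -0.1, -1.1]
grip_width: 0.0254
t 16.0 pos [464.6 -88.1  70.2] yaw 79.0 w 25.4 F [ 1.5 -0.1 -1.1] q6 -104
shift [  -5.  -228.8  159. ] turn [-0.201  0.004 -0.003] rows>= 6.7
```

```bash
python3 -m crank '[-5,-30,20,-0.03,0,0,-5,-60,41,-0.06,0,0,-5,-92,64,-0.1,0,0,-5,-124,86,-0.13,0,0,-5,-156,108,-0.16,0,0,-5,-188,130,-0.19,0,0,-5,-213,148,-0.2,0,0,-5,-226,157,-0.2,0,0,-5,-229,159,-0.2,0,0,-5,-229,159,-0.2,0,0]'; python3 - <<'E'
from h import *
im=snap('wrist','w7');P=fcloud(im);t=snap('top')
for c,i in(('wrist',im),('top',t)): print([(np.round(w(i,r['location']),3).tolist(),round(r['p'],2)) for r in models.landmark_of(c,'stapler_tray')])
m=(P[...,2]>.0045)&(P[...,2]<.02)&(np.abs(P[...,0]-.577)<.1)&(np.abs(P[...,1]+.343)<.05)
m=cv2.morphologyEx(m.astype(np.uint8),cv2.MORPH_OPEN,np.ones((5,5)))>0
print(rect(P[m]),m.sum())
s=env.observe();R=np.array(s['tool_rot']);L=(P-np.array(s['position']))@R*1000
c=im['color'].astype(int);r=(c[...,0]>120)&(c[...,1]<60)&(c[...,2]<60)&(L[...,0]<-40)&(np.abs(L[...,1])<30)
print('stapler in tool',L[r].min(0).round(),L[r].max(0).round())
E
python3 go.py 576.5 -343 -19 90.5
```

```text
time_s: 16.83
position: [0.5765, -0.3435, 0.0737]
tool_rot: [[0.003, -0.007, 1.0], [0.004, 1.0, 0.007], [-1.0, 0.004, 0.003]]
ft_force: [-1.6, 0.9, -2.9]
grip_width: 0.0255
[]
[]
(array([ 552., -343.]), array([125.,  67.]), 0.4) 2953
stapler in tool [-179.  -16.  -78.] [-60.  12.  28.]
t 17.03 pos [ 576.7 -341.8   75.1] yaw 90.5 w 25.8 F [-0.3  0.3 -2.6] q6 -131
shift [94.1 -1.5 -0.5] turn [ 0.     0.004 -0.003] rows>= 2.3
```

View pics/w7.png

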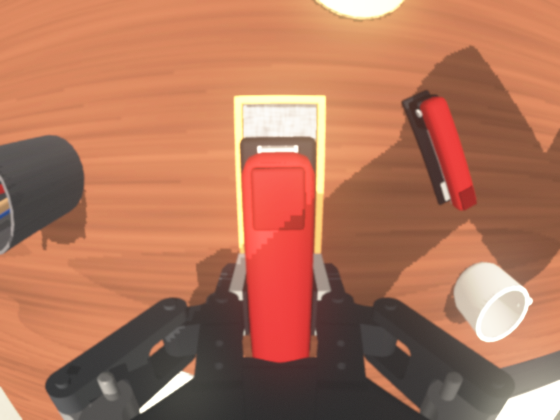

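The stapler is over the tray and straight. The tray centre is about (575,-343). Lowering.

```bash
python3 -m crank '[30,-1.2,-1.5,0,0,0,60,-1.2,-1.5,0,0,0,83,-1.2,-1.5,0,0,0,91,-1.2,-1.5,0,0,0,93.5,-1.2,-1.5,0,0,0,94,-1.2,-1.5,0,0,0]'; python3 go.py 575 -343 -19.3 90.5
```

```text
time_s: 17.53
position: [0.5759, -0.3425, -0.0182]
tool_rot: [[0.004, -0.01, 1.0], [0.003, 1.0, 0.009], [-1.0, 0.003, 0.005]]
ft_force: [1.1, 0.0, -2.4]
grip_width: 0.0259
t 17.53 pos [ 575.9 -342.5  -18.2] yaw 90.5 w 25.9 F [ 1.1  0.  -2.4] q6 -132
shift [ 1.1 -0.5 -0.9] turn [ 0.001  0.005 -0.003] rows>= 0.0
```

```bash
python3 -m crank '[1,-0.5,-1,0,0.004,0,2,-0.5,-1,0,0.004,0,2,-0.5,-1,0,0.004,0]'; python3 -m crank '[0,0,0,0,0,0,0,0,0,0,0,0,0,0,0,0,0,0,0,0,0,0,0,0]' 1; python3 -m crank '[-20,0,0,0,0,0,-50,0,0,0,0,0,-80,0,0,0,0,0,-110,0,0,0,0,0,-110,0,0,0,0,0]'; python3 go.py 665 -137 70 14; python3 - <<'E'
from h import *
im=snap('wrist');P=fcloud(im);B=(np.abs(P[...,0]-.577)<.1)&(np.abs(P[...,1]+.343)<.06)
m=(P[...,2]>.03)&(P[...,2]<.065)&B;print(rect(P[m]),m.sum(),P[m][:,2].max())
m=(P[...,2]>.009)&(P[...,2]<.016)&B;print('tray',rect(P[m]))
E
```

```text
time_s: 17.78
position: [0.5753, -0.3432, -0.0192]
tool_rot: [[0.002, -0.01, 1.0], [0.002, 1.0, 0.01], [-1.0, 0.002, 0.002]]
ft_force: [0.6, 0.8, -0.0]
grip_width: 0.0255
time_s: 18.12
position: [0.5755, -0.3433, -0.0189]
tool_rot: [[0.002, -0.01, 1.0], [0.001, 1.0, 0.01], [-1.0, 0.001, 0.002]]
ft_force: [-1.4, -0.7, 0.3]
grip_width: 0.0728
time_s: 18.53
position: [0.5774, -0.3453, 0.0979]
tool_rot: [[0.011, -0.01, 1.0], [-0.006, 1.0, 0.01], [-1.0, -0.006, 0.011]]
ft_force: [-0.2, -1.2, 0.7]
grip_width: 0.0858
t 18.53 pos [ 577.4 -345.3   97.9] yaw 90.6 w 85.8 F [-0.2 -1.2  0.7] q6 -132
shift [ 27.6 207.6  89.4] turn [ 1.336  0.013 -0.002] rows>= 10.7
(array([ 574., -344.]), array([120.,  30.]), 1.2) 5457 0.0604435806345644
tray (array([ 575., -343.]), array([170.,  67.]), 0.4)
```

The stapler is placed within about 1 mm. Cup next.

```bash
python3 -m crank '[0,208,89,1.336,0.013,0,0,208,89,1.336,0.013,0,0,208,89,1.336,0.013,0,0,208,89,1.336,0.013,0,0,208,89,1.336,0.013,0,0,208,89,1.336,0.013,0,0,208,89,1.336,0.013,0,0,208,89,1.336,0.013,0,0,208,89,1.336,0.013,0,0,208,89,1.336,0.013,0]'; python3 go.py 665 -137 85 14;  python3 -m crank '[5,0,0,0.1,0,0,10,0,0,0.1,0,0,10,0,0,0.1,0,0]';  python3 - <<'E'
from h import *
from scipy.optimize import least_squares
im=snap('wrist','w8');P=fcloud(im);m=(P[...,2]>.05)&(P[...,2]<.065)&(np.hypot(P[...,0]-.665,P[...,1]+.137)<.06);Q=P[m]
f=least_squares(lambda c:(np.hypot(*(Q[:,:2]-c).T)-.0292),[.665,-.137],loss='soft_l1',f_scale=.002).x;print('cup',f*1000,len(Q))
m=(P[...,2]>.01)&(P[...,2]<.065)&(np.hypot(P[...,0]-.665,P[...,1]+.137)<.06);Q=P[m];r=Q[:,:2]-f;far=r[np.hypot(*r.T)>.037];print('handle',far.mean(0)*1000,len(far))
E
python3 go.py 665 -137 -30 14
```

```text
time_s: 19.42
position: [0.663, -0.1352, 0.0932]
tool_rot: [[-0.004, 0.943, 0.332], [0.005, 0.332, -0.943], [-1.0, -0.002, -0.006]]
ft_force: [0.3, -0.1, -0.2]
grip_width: 0.0852
t 19.42 pos [ 663.  -135.2   93.2] yaw 19.4 w 85.2 F [ 0.3 -0.1 -0.2] q6 -41
shift [8.2 1.4 2.4] turn [ 0.095 -0.006  0.003] rows>= 0.8
time_s: 19.67
position: [0.662, -0.1348, 0.0808]
tool_rot: [[-0.008, 0.971, 0.24], [0.006, 0.24, -0.971], [-1.0, -0.006, -0.008]]
ft_force: [-0.1, -0.4, 0.1]
grip_width: 0.0852
cup [ 663.19341703 -136.5192947 ] 1862
handle [-1.05256892 42.8760121 ] 214
t 19.72 pos [ 662.3 -134.9   81.7] yaw 13.9 w 85.7 F [-0.  -0.4  1.1] q6 -36
shift [111.6   2.7   3.4] turn [-0.002 -0.007  0.005] rows>= 2.7
```

View pics/w8.png

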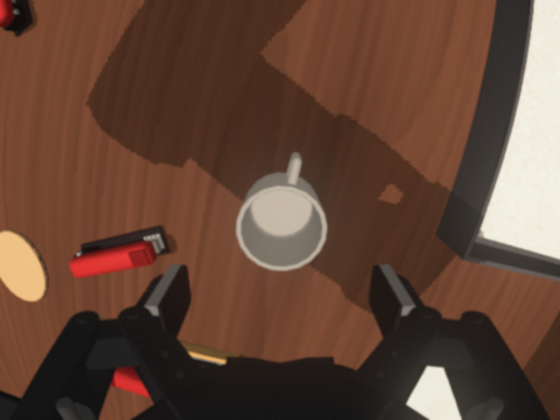

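The cup is at columns 237–327, centred between the fingers, with the handle at the top (295,160), clear of the pads. Gripping gently.

```bash
python3 -m crank '[30,1.3,2.8,0,-0.007,0.005,65,1.3,2.8,0,-0.007,0.005,95,1.3,2.8,0,-0.007,0.005,108,1.3,2.8,0,-0.007,0.005,111,1.3,2.8,0,-0.007,0.005,111,1.3,2.8,0,-0.007,0.005]'; python3 go.py 663.5 -136.7 -29 14; python3 -m crank '[0,0,0,0,0,0,0,0,0,0,0,0,0,0,0,0,0,0,0,0,0,0,0,0,0,0,0,0,0,0]' 0 30; python3 -m crank '[-4,0,0,0,0,0,-14,0,0,0,0,0,-30,0,0,0,0,0,-60,0,0,0,0,0,-100,0,0,0,0,0,-100,0,0,0,0,0]'; python3 go.py 380 -285.5 80 14
```

```text
time_s: 20.22
position: [0.6632, -0.1367, -0.03]
tool_rot: [[-0.001, 0.97, 0.242], [0.0, 0.242, -0.97], [-1.0, -0.001, -0.001]]
ft_force: [0.1, 0.1, 1.1]
grip_width: 0.0855
t 20.22 pos [ 663.2 -136.7  -30. ] yaw 14.0 w 85.5 F [0.1 0.1 1.1] q6 -36
shift [-1.   0.3  0. ] turn [-0.    -0.001  0.001] rows>= 0.0
time_s: 20.63
position: [0.6641, -0.1371, -0.0281]
tool_rot: [[0.001, 0.97, 0.242], [-0.001, 0.242, -0.97], [-1.0, 0.001, 0.001]]
ft_force: [-0.8, -0.0, 6.0]
grip_width: 0.0619
time_s: 21.13
position: [0.6674, -0.1382, 0.081]
tool_rot: [[0.014, 0.97, 0.242], [-0.006, 0.242, -0.97], [-1.0, 0.013, 0.009]]
ft_force: [0.5, 0.1, -0.1]
grip_width: 0.062
t 21.13 pos [ 667.4 -138.2   81. ] yaw 14.0 w 62.0 F [ 0.5  0.1 -0.1] q6 -36
shift [  -2.2 -314.5   73.3] turn [ 0.     0.009 -0.013] rows>= 7.7
```

```bash
python3 -m crank '[-1,-30,7,0,0.005,-0.005,-2,-65,15,0,0.009,-0.01,-2,-103,24,0,0.009,-0.013,-2,-142,33,0,0.009,-0.013,-2,-181,42,0,0.009,-0.013,-2,-220,51,0,0.009,-0.013,-2,-257,60,0,0.009,-0.013,-2,-290,68,0,0.009,-0.013,-2,-310,72,0,0.009,-0.013,-2,-314,73,0,0.009,-0.013]'; python3 -m crank '[0,0,0,0,0,0]'; python3 go.py 380 -285.5 -20 14; python3 - <<'E'
from h import *
im=snap('wrist','w9');P=fcloud(im)
print([(np.round(w(im,r['location']),3).tolist(),round(r['p'],2)) for r in models.landmark_of('wrist','coaster')])
from scipy.optimize import least_squares
m=(P[...,2]>.004)&(P[...,2]<.009)&(np.hypot(P[...,0]-.38,P[...,1]+.2855)<.06);m=cv2.morphologyEx(m.astype(np.uint8),cv2.MORPH_OPEN,np.ones((5,5)))
c,_=cv2.findContours(m,0,2);c=max(c,key=cv2.contourArea)[:,0];B=P[c[:,1],c[:,0]][:,:2]
f=least_squares(lambda c:np.hypot(*(B-c).T)-.046,[.38,-.2855],loss='soft_l1',f_scale=.001).x;print('coaster',f*1000,m.sum())
E
```

```text
time_s: 21.97
position: [0.3781, -0.2863, 0.0806]
tool_rot: [[-0.0, 0.971, 0.239], [-0.001, 0.239, -0.971], [-1.0, -0.001, 0.001]]
ft_force: [0.1, 0.3, -1.6]
grip_width: 0.0622
time_s: 22.05
position: [0.3777, -0.287, 0.0813]
tool_rot: [[0.0, 0.971, 0.238], [-0.002, 0.238, -0.971], [-1.0, 0.0, 0.002]]
ft_force: [1.7, 0.0, -1.9]
grip_width: 0.0616
t 22.05 pos [ 377.7 -287.    81.3] yaw 13.7 w 61.6 F [ 1.7  0.  -1.9] q6 -65
shift [101.2   2.6  -1.1] turn [-0.005  0.002 -0.   ] rows>= 2.4
[]
coaster [ 378.31065621 -285.43121239] 5921
```

View pics/w9.png

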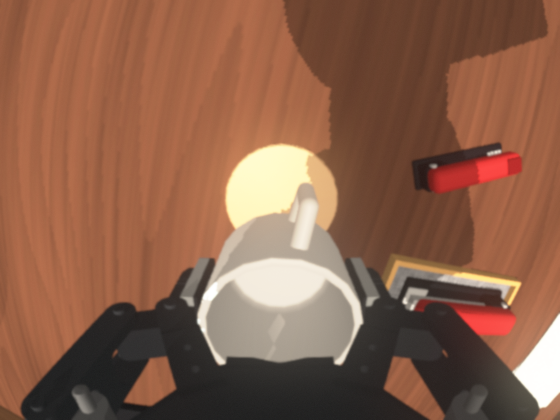

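The coaster centre is about (379,-285.5) and the cup is upright in the grip. Lowering.

```bash
python3 -m crank '[30,1.5,-1.2,0,0,0,60,1.5,-1.2,0,0,0,88,1.5,-1.2,0,0,0,98,1.5,-1.2,0,0,0,102,1.5,-1.2,0,0,0,102.5,1.5,-1.2,0,0,0]'; python3 go.py 379 -285.5 -22 14
```

```text
time_s: 22.65
position: [0.3807, -0.2843, -0.0215]
tool_rot: [[0.0, 0.971, 0.241], [-0.001, 0.241, -0.971], [-1.0, -0.0, 0.001]]
ft_force: [-0.6, 0.0, -1.4]
grip_width: 0.0619
t 22.65 pos [ 380.7 -284.3  -21.5] yaw 13.9 w 61.9 F [-0.6  0.  -1.4] q6 -65
shift [ 0.5 -2.   0.7] turn [-0.001  0.001  0.   ] rows>= 0.1
```

```bash
python3 -m crank '[0.7,-1,0.5,0,0,0,1.2,-1,0.5,0,0,0,1.2,-1,0.5,0,0,0]'; python3 -m crank '[0,0,0,0,0,0,0,0,0,0,0,0,0,0,0,0,0,0,0,0,0,0,0,0]' 1; python3 -m crank '[-20,0,0,0,0,0,-50,0,0,0,0,0,-90,0,0,0,0,0,-125,0,0,0,0,0,-125,0,0,0,0,0,-125,0,0,0,0,0]'; python3 go.py 300 0 200 14; python3 - <<'E'
from h import *
from scipy.optimize import least_squares
im=snap('wrist');P=fcloud(im);m=(P[...,2]>.056)&(P[...,2]<.07)&(np.hypot(P[...,0]-.379,P[...,1]+.2855)<.06);Q=P[m]
f=least_squares(lambda c:(np.hypot(*(Q[:,:2]-c).T)-.0292),[.379,-.2855],loss='soft_l1',f_scale=.002).x;print('cup',f*1000,len(Q),'rim z',np.percentile(Q[:,2],[5,95]))
m=(P[...,2]>.004)&(P[...,2]<.009)&(np.hypot(P[...,0]-.38,P[...,1]+.2855)<.06);m=cv2.morphologyEx(m.astype(np.uint8),cv2.MORPH_OPEN,np.ones((5,5)))
B=P[m>0];print('coaster',rect(B))
snap('top','top9')
E
```

```text
time_s: 22.9
position: [0.3807, -0.2853, -0.0221]
tool_rot: [[0.002, 0.97, 0.241], [-0.002, 0.241, -0.97], [-1.0, 0.001, 0.003]]
ft_force: [1.0, -0.7, 0.4]
grip_width: 0.0618
time_s: 23.23
position: [0.3807, -0.2854, -0.022]
tool_rot: [[0.002, 0.97, 0.241], [-0.003, 0.241, -0.97], [-1.0, 0.001, 0.003]]
ft_force: [0.5, 0.1, 0.2]
grip_width: 0.0857
time_s: 23.73
position: [0.381, -0.2857, 0.1045]
tool_rot: [[0.004, 0.971, 0.241], [-0.006, 0.241, -0.97], [-1.0, 0.003, 0.007]]
ft_force: [0.1, 0.1, -1.1]
grip_width: 0.0854
t 23.73 pos [ 381.  -285.7  104.5] yaw 13.9 w 85.4 F [ 0.1  0.1 -1.1] q6 -65
shift [ -97.4   -9.5 -296.2] turn [-0.001  0.007 -0.003] rows>= 7.5
cup [ 380.29078132 -284.63508626] 1634 rim z [0.05719141 0.06469569]
coaster (array([ 374., -271.]), array([91., 63.]), 18.7)
```

View pics/top9.png

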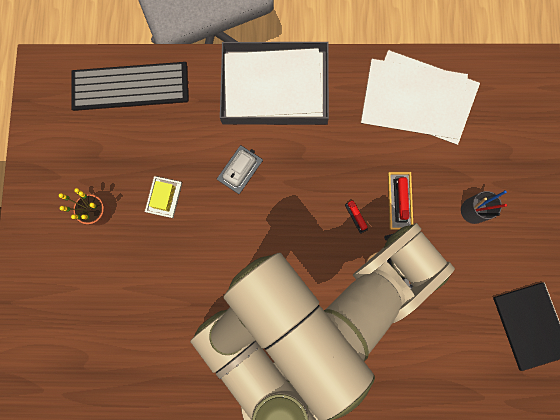

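The top view shows the notes in the memo tray (163,196), the mouse on its pad (240,169) and the stapler in the brass tray (401,198). The plant and pen cup are unmoved. The arm hides the cup from above, but the wrist depth shows it on the coaster. Handing in.

```bash
python3 -c "
from rig import env
print(env.close_job())"
```

```text
the job is handed in; nothing more can be done
None
```

All four things are in their holders, and I handed the job in at about 24 s of the 106 s allowed. No verdict was reported.

My last depth measurements, taken after each release:

| Thing | Position (mm) | Holder centre (mm) | Yaw, thing / holder |
|---|---|---|---|
| Notes | (580, 355) | (580, 355) | -12.2° / about -12° |
| Mouse | (665, 133) | (668, 132) | -33.0° / about -33° |
| Stapler (the largest, 127 × 36 measured) | (574, -344) | (575, -343) | 1.2° / 0.4° |
| Cup | (380, -285), rim at about 64 mm, upright | (379, -285.5) | any |

In the final top picture, the plant and pen cup stand where they did at the start.

**Missed grasp:** my first try at the notes closed on nothing. The wrist depth showed the real fingertips about 45 mm short of the reported TCP. I allowed for that in every later grasp, and nothing had been disturbed.

**Checks that fell short:**
- The networks often did not find the holders, so I fitted most of them from depth.
- The final coaster fit was useless because the cup covered most of it. I used the coaster fix taken just before placing.
- The arm hid the cup in the final top picture, so the cup check rests on wrist depth alone.

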